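# Turn the clock plate over onto the green finishing board

## Task

The spotted face of the brass clock plate is finished and the back comes next: with a fingertip, push the plate flat along the bench against the brass-edged front of the green finishing board, tip it up there about that edge and flip it over, so that it drops spotted face down on its rubber. Then push it on until the whole plate lies on the board, and draw the hand away. Do not pick the plate up off the bench or board at any time, and leave the loupe, oil bottle, brass nut and white pot where they are.

Things in the scene. Friction and masses are not known exactly. Their poses are not given: they have to be found in the camera images.
- plate: brass clock plate, flat rectangle 64 mm (its x) by 90 mm (its y) by 6 mm thick (its z), square edges, 0.21 to 0.35 kg. Origin at its very centre; z points out of the bright spotted face with two red jewels; the other face is plain grey. It starts flat on the bench, spotted face up, its +x long edge facing the board's front edge within 15 degrees, its middle 24 to 40 mm from it.
- board: finishing board, fixed to the bench: 150 mm deep (its x), 210 mm wide (its y), 9 mm high, flat green rubber top, square upright front edge of brass strip. Origin at bench level, midway along the foot of the front edge; x points from the front edge over the board (away from the plate and roughly from the robot), z up; the top is at z = 9 mm.
- front_edge (a point): middle of the upper corner of the board's front edge, 9 mm above the bench. The plate squeezed level between a fingertip and this edge, with about 10 N, pivots at the foot of the board: a rising fingertip takes the near edge up by friction. Past upright it falls over on to the rubber by itself, with about 9 to 18 mm still sticking out in front of the board.
- plate_lead (a point): middle of the plate's long edge on its +x side, half way up the thickness: the edge that meets the board
- plate_trail (a point): middle of the plate's long edge on its -x side, half way up the thickness: the edge to push and raise, with the tip close to the bench. The plate should first lie square along the board's front edge: skew, it touches with one corner, jams by friction and slips off the finger; a push on its lagging half squares it.
- c0 (a point): plate corner +x +y, half way up the thickness
- c1 (a point): plate corner +x -y, half way up the thickness
- c2 (a point): plate corner -x +y, half way up the thickness
- c3 (a point): plate corner -x -y, half way up the thickness
- loupe: black eye loupe, loose bystander, 33 mm across, 32 mm high, origin at the centre of its underside
- oil: small amber oil bottle with a blue cap, loose bystander, 28 mm across, 50 mm high, origin at the centre of its underside
- nut: brass thumb nut, loose bystander, 28 mm across, 20 mm high, origin at the centre of its underside
- pot: white ceramic pot, loose bystander, 42 mm across, 20 mm high, origin at the centre of its underside

How it is judged:
By the outcome, as a careful person would: the job done as asked, in the order asked, and still so for the second after the job is handed in, with the robot touching nothing.
It also fails if it takes over 72 s, if anything falls off the work surface, if the arm or the gripper's body presses on something with over 40 N, if the wrist force passes 120 N, or if a joint passes its speed limit or range.

## Robot

A 6-joint arm with a two-finger parallel gripper is mounted at the origin on the work surface. World frame = base frame: x ahead of the robot, y to its left, z up, the work surface at z = 0. Lengths are in m, angles in rad, forces in N, time in s.
With the tool pointing down it reaches from about 0.225 to 0.875 m from the base axis. Payload 3.4 kg.
Tool frame: the origin (TCP) lies at the very end of the fingers, on their centre line; the grasp point (between the pads) lies 19 mm behind it; z points along the fingers, y is the line along which they close (so a half turn about z gives the same grasp; the last joint's range is limited). The gripper opens to 85 mm and grips with 20 to 120 N. Pads are 22 mm wide; open, the fingers measure 114 mm over their backs; the gripper's body (76 mm by 85 mm) begins 54 mm behind the grasp point. The pads swing forward as they close: fully open they stand 13 mm farther back than shut.
Start: joints at [-1.287, 0.276, 1.505, -0, 1.361, -0.121], TCP at [0.226, -0.529, 0.231] pointing down, gripper open.
Joint ranges: [-2.89, 2.89], [-0.75, 2.08], [0.22, 2.7], [-1.18, 4.32], [0.11, 2.71], [-2.7, 2.7]. Speed limits (rad/s): [2.57, 2.57, 3.14, 3.14, 3.14, 3.14].

## Interface

Orientations are given as a unit quaternion [w, x, y, z].
In Python, from rig import manip, get_image, camera_info gives the robot as it stands. The module is installed in compiled form; this text tells all that it offers.
- The arm moves only by the shell command python3 -m crank 'ROWS' [FORCE]. ROWS is a JSON object of lists of equal length, an entry for each row: "translation": the shift along the tool's x, y, z in mm, a list of three; "roll": the turn about the tool's z in rad; "fingers": the opening, from 0 (shut) to 1 (fully open). A call has 1 to 8 rows; each row shifts and turns the commanded pose from where the row before left it, along the tool's axes as they then stand; what a row does not reach is not made up. A row lasts 1/10 s, in which the tool goes at most 50 mm and 8.59 degrees, less where a joint would pass 70% of its speed; a pose out of reach is approached as far as the arm can. A call is refused whole if a number of a shift passes 50 or a number of a turn 0.15, either way. A call with a gripper value outside its range is refused whole. The fingers move at their own pace and stop on an object; FORCE is the grip in N (left out, the last holds). Time passes only in rows, so rows that do not move let the fingers close. It gives the time, the measured TCP pose, the force, the opening and the grip force at its end, in the units of the state.
- manip.get_state(): the state, without advancing time (a new reading comes with each control period).
- get_image(name): name is "scene" or "top" or "wrist"; returns the picture (384x512x3 uint8, blue, green, red); there is no depth.
- camera_info(name): a dict with "mtx" (3x3 intrinsics, pixels), "D" ([k1, k2, p1, p2, k3] as OpenCV has them; the pictures are not rectified), "rvec" (rotation vector, rad) and "tvec" (3), from world to camera coordinates, as OpenCV has them. Camera axes: x right, y down, z forward; pixel columns grow to the right and rows downward; lengths in m; the calibration is good to about 2 mm. A picture is of the moment at which its call begins: read the wrist's pose just before it. camera_info takes no time and is no camera call; for the wrist camera it gives the pose at the moment of the call.
- manip.sign_off(): hands the job in; it is judged then, once.
The state is a dict: "clock": time; "qpos": joint angles; "qd": joint speeds; "effort": joint torques, N m; "position": TCP position; "ee_rot": TCP orientation; "contact_force": force on the tool from outside, world axes, zero at the start; "moment": the same for the moment, N m; "width": finger opening in m; "gripper_force": force on a finger pad.
Only numpy, scipy, OpenCV 4.12 (cv2) and the standard library are available. Lean on these libraries where they do the work, as an engineer would, in place of code of your own. Each camera call takes 0.05 s, during which the arm holds its last target. There are 200 camera calls.

## Working session

There is one attempt and no reset: what is moved stays moved. The work goes in short steps, Python scripts to look and compute and a shell command to move; the robot and the scene stay as the last step left them, time stands still between calls to the robot, and variables do not carry over. Pictures are saved under pics/ and viewed, at most 10 in all, crops included, and the job is handed in when it is done.

```bash
mkdir -p pics
python3 - <<'E'
from rig import manip,get_image,camera_info
import cv2,numpy as np
s=manip.get_state();print(s)
a=get_image("top");b=get_image("scene")
cv2.imwrite("pics/top0.png",a);cv2.imwrite("pics/scene0.png",b)
for n in("top","scene"):
    c=camera_info(n);print(n,{k:np.round(v,4).tolist() for k,v in c.items()})
E
```

```text
{'clock': 0.0, 'qpos': array([-1.28701408e+00,  2.76619985e-01,  1.50609855e+00, -2.91431489e-05,
        1.36070172e+00, -1.20990633e-01]), 'qd': array([-1.55269704e-04, -5.51035931e-04, -1.62976225e-03, -6.96201431e-04,
        5.33863099e-04,  8.57878224e-05]), 'effort': array([-1.93824548e-03, -4.16782665e+01, -2.45806861e+01, -6.32837673e-04,
        1.11604683e-02,  1.15498770e-05]), 'position': array([ 0.22628709, -0.52804557,  0.23043924]), 'ee_rot': array([-9.09616717e-04,  9.79588652e-01,  2.01010540e-01, -8.84986424e-05]), 'contact_force': array([-0.73511109,  0.67320298, -0.63670276]), 'moment': array([ 0.03229263, -0.00171499,  0.01262782]), 'gripper_force': 0.0, 'width': 0.08524529086118997}
top {'mtx': [[450.9504, 0.0, 257.2687], [0.0, 450.9504, 190.2477], [0.0, 0.0, 1.0]], 'D': [-0.0837, 0.0, 0.0, 0.0, 0.0], 'rvec': [2.0992, -2.1174, 0.151], 'tvec': [0.0819, 0.5841, 0.7962]}
scene {'mtx': [[408.7527, 0.0, 260.1633], [0.0, 408.7527, 190.0154], [0.0, 0.0, 1.0]], 'D': [-0.0943, 0.0, 0.0, 0.0, 0.0], 'rvec': [1.8189, 1.3439, -0.6743], 'tvec': [-0.2108, -0.2649, 1.2956]}
```

View pics/top0.png

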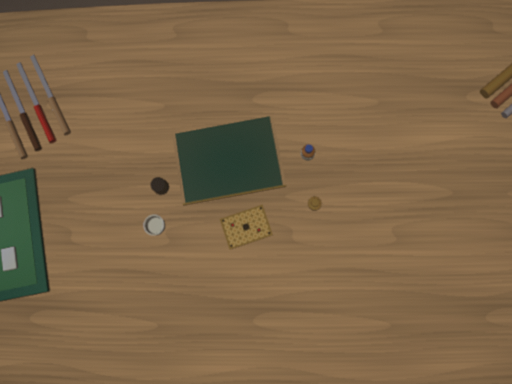

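View pics/scene0.png

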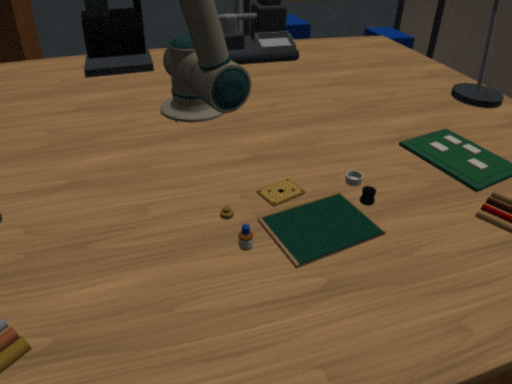

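The top view shows the board around (230,160), the plate at (246,227), the pot (154,225), loupe (160,186), oil (308,152) and nut (315,203). The scene view agrees.

```bash
cat > h.py <<'E'
from rig import manip,get_image,camera_info
import cv2,numpy as np
from scipy.spatial.transform import Rotation as R
def ray(c,uv,z=0.):
    uv=np.asarray(uv,float).reshape(-1,1,2)
    n=cv2.undistortPoints(uv,c["mtx"],c["D"])[:,0]
    Rm=cv2.Rodrigues(np.asarray(c["rvec"],float))[0]; t=np.asarray(c["tvec"],float).ravel()
    o=-Rm.T@t; d=np.c_[n,np.ones(len(n))]@Rm
    return o+d*((z-o[2])/d[:,2])[:,None]
def rot(s): q=s["ee_rot"]; return R.from_quat([q[1],q[2],q[3],q[0]])
def biggest(m):
    k=np.ones((3,3),np.uint8); m=cv2.morphologyEx(m.astype(np.uint8)*255,cv2.MORPH_CLOSE,k)
    cs=cv2.findContours(m,cv2.RETR_EXTERNAL,cv2.CHAIN_APPROX_NONE)[0]
    return max(cs,key=cv2.contourArea)
E
python3 - <<'E'
from h import *
c=camera_info("top")
P=dict(plate=(246,227),tl=(222,220),tr=(263,208),br=(270,234),bl=(230,247),pot=(154,226),loupe=(160,187),oil=(308,156),nut=(315,204))
for k,v in P.items(): print(k,ray(c,v,.006).round(3))
for v in [(177,132),(270,118),(284,185),(184,202)]: print("board",ray(c,v,.009).round(3))
s=manip.get_state();print(rot(s).as_matrix().round(2))
w=camera_info("wrist");Rm=cv2.Rodrigues(np.array(w["rvec"]))[0];print("wristcam",-Rm.T@np.array(w["tvec"]).ravel(),Rm.round(2).tolist(),w["mtx"],w["D"])
E
```

```text
plate [[0.52  0.101 0.006]]
tl [[0.535 0.149 0.006]]
tr [[0.558 0.068 0.006]]
br [[0.506 0.054 0.006]]
bl [[0.481 0.133 0.006]]
pot [[0.524 0.285 0.006]]
loupe [[0.603 0.276 0.006]]
oil [[ 0.663 -0.024  0.006]]
nut [[ 0.565 -0.035  0.006]]
board [[0.717 0.244 0.009]]
board [[0.744 0.052 0.009]]
board [[0.603 0.025 0.009]]
board [[0.571 0.225 0.009]]
[[ 0.92  0.39 -0.  ]
 [ 0.39 -0.92  0.  ]
 [ 0.   -0.   -1.  ]]
wristcam [ 0.30230702 -0.49702403  0.37278946] [[0.39, -0.92, -0.0], [-0.87, -0.37, 0.32], [-0.29, -0.12, -0.95]] [[309.33744136   0.         258.34616445]
 [  0.         309.33744136 192.03051885]
 [  0.           0.           1.        ]] [-0.08573602  0.          0.          0.          0.        ]
```

```bash
python3 -m crank '{"translation":[[30,-38,0],[30,-38,0],[30,-38,0],[30,-38,0],[30,-38,0],[30,-38,0],[30,-38,0]],"roll":[0,0,0,0,0,0,0],"fingers":[0,0,0,0,0,0,0]}' 20
python3 -m crank '{"translation":[[30,-38,0],[30,-38,0],[30,-38,0],[30,-38,0],[30,-38,0],[30,-38,0],[0,0,0],[0,0,0]],"roll":[0,0,0,0,0,0,0.12,0.12],"fingers":[0,0,0,0,0,0,0,0]}'
python3 -m crank '{"translation":[[0,0,0],[0,0,0],[0,0,0]],"roll":[0,0,0],"fingers":[0,0,0]}'
python3 - <<'E'
from h import *
s=manip.get_state(); np.savez("v1.npz",im=get_image("wrist"),**camera_info("wrist"))
cv2.imwrite("pics/w1.png",np.load("v1.npz")["im"])
print(s["position"],rot(s).as_matrix().round(3).tolist(),s["contact_force"])
E
```

```text
clock: 0.8
position: [0.3146, -0.1993, 0.2311]
ee_rot: [-0.0, 0.98, 0.201, 0.0]
contact_force: [1.9, -0.0, 0.9]
width: -0.0001
gripper_force: 0.0
clock: 1.6
position: [0.39, 0.0811, 0.2308]
ee_rot: [0.0, 0.997, 0.082, -0.001]
contact_force: [0.2, -0.5, 0.1]
width: -0.0
gripper_force: 0.0
clock: 1.9
position: [0.3903, 0.0787, 0.2312]
ee_rot: [0.0, 0.997, 0.083, -0.0]
contact_force: [0.0, 0.2, 0.3]
width: -0.0001
gripper_force: 0.0
[0.39027259 0.07872925 0.23119512] [[0.986, 0.165, -0.0], [0.165, -0.986, -0.0], [-0.0, 0.0, -1.0]] [0.00940785 0.2359015  0.30453481]
```

View pics/w1.png

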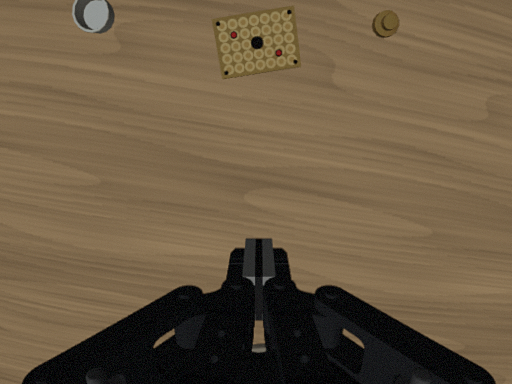

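The wrist picture shows the plate at (257,43), the pot (94,15), the nut (386,24), and the closed fingertips ending near (258,240). The board is not yet in view, so I move forward.

```bash
python3 -m crank '{"translation":[[40,-20,0],[40,-20,0],[0,0,0],[0,0,0],[0,0,0]],"roll":[0,0,0,0,0],"fingers":[0,0,0,0,0]}'
python3 - <<'E'
from h import *
s=manip.get_state(); np.savez("v2.npz",im=get_image("wrist"),**camera_info("wrist"));print(s["position"])
E
python3 -m crank '{"translation":[[0,40,0],[10,40,0],[0,0,0],[0,0,0],[0,0,0]],"roll":[0,0,0,0,0],"fingers":[0,0,0,0,0]}'
python3 - <<'E'
from h import *
s=manip.get_state(); np.savez("v3.npz",im=get_image("wrist"),**camera_info("wrist"));print(s["position"])
cv2.imwrite("pics/w23.png",cv2.resize(np.hstack([np.load("v2.npz")["im"],np.load("v3.npz")["im"]]),(800,300)))
for n in "23":
    im=np.load(f"v{n}.npz")["im"]; hsv=cv2.cvtColor(im,cv2.COLOR_BGR2HSV)
    for u,v in [(257,150),(200,150),(258,40),(240,20),(300,90),(100,200)]: print(n,(u,v),hsv[v,u])
E
```

```text
clock: 2.45
position: [0.4618, 0.131, 0.231]
ee_rot: [0.0, 0.997, 0.082, -0.001]
contact_force: [0.1, -0.1, -0.0]
width: -0.0002
gripper_force: 0.0
[0.46182211 0.13097747 0.23099226]
clock: 3.0
position: [0.4848, 0.0547, 0.2314]
ee_rot: [-0.0, 0.997, 0.082, -0.0]
contact_force: [0.2, 0.0, -1.5]
width: -0.0001
gripper_force: 0.0
[0.48480586 0.05466878 0.23142299]
2 (257, 150) [ 17 100 133]
2 (200, 150) [ 17  98 135]
2 (258, 40) [ 76 125  63]
2 (240, 20) [ 80 125  61]
2 (300, 90) [ 21 107 146]
2 (100, 200) [ 16 102 127]
3 (257, 150) [ 18  96 127]
3 (200, 150) [ 20 114 145]
3 (258, 40) [ 82 109  61]
3 (240, 20) [ 79 134  59]
3 (300, 90) [ 16 102 125]
3 (100, 200) [ 17  99 132]
```

View pics/w23.png

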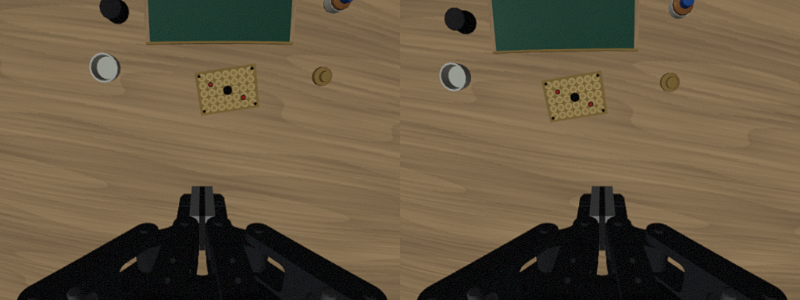

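In both wrist views the plate lies between the tip and the board: (227,90) in the left panel and (575,97) in the right. The brass strip shows at panel rows 42 and 50.

Run:
```python
from h import *
for n in "23":
    d=np.load(f"v{n}.npz"); im=d["im"]; hsv=cv2.cvtColor(cv2.GaussianBlur(im,(3,3),0),cv2.COLOR_BGR2HSV).astype(int)
    r=slice(48,60) if n=="2" else slice(58,70)
    print(n,[tuple(x) for x in hsv[r,250]])
    y=92 if n=="2" else 95
    u=290 if n=="2" else 225
    print([tuple(x) for x in hsv[118,u-60:u+60:4]])
```

```text
2 [(np.int64(80), np.int64(132), np.int64(58)), (np.int64(80), np.int64(136), np.int64(58)), (np.int64(81), np.int64(130), np.int64(57)), (np.int64(72), np.int64(92), np.int64(61)), (np.int64(35), np.int64(87), np.int64(73)), (np.int64(22), np.int64(133), np.int64(98)), (np.int64(19), np.int64(144), np.int64(101)), (np.int64(19), np.int64(136), np.int64(90)), (np.int64(17), np.int64(113), np.int64(97)), (np.int64(17), np.int64(102), np.int64(112)), (np.int64(18), np.int64(101), np.int64(116)), (np.int64(17), np.int64(102), np.int64(115))]
[(np.int64(17), np.int64(98), np.int64(130)), (np.int64(17), np.int64(98), np.int64(130)), (np.int64(17), np.int64(98), np.int64(130)), (np.int64(17), np.int64(99), np.int64(131)), (np.int64(16), np.int64(99), np.int64(132)), (np.int64(18), np.int64(98), np.int64(133)), (np.int64(21), np.int64(139), np.int64(112)), (np.int64(21), np.int64(111), np.int64(145)), (np.int64(20), np.int64(127), np.int64(135)), (np.int64(21), np.int64(115), np.int64(137)), (np.int64(20), np.int64(141), np.int64(128)), (np.int64(21), np.int64(112), np.int64(143)), (np.int6
[... 2030 characters left out ...]
.int64(123)), (np.int64(21), np.int64(126), np.int64(97)), (np.int64(21), np.int64(138), np.int64(116)), (np.int64(21), np.int64(113), np.int64(140)), (np.int64(20), np.int64(141), np.int64(114)), (np.int64(21), np.int64(107), np.int64(146)), (np.int64(21), np.int64(108), np.int64(144)), (np.int64(21), np.int64(113), np.int64(138)), (np.int64(20), np.int64(135), np.int64(130)), (np.int64(21), np.int64(111), np.int64(142)), (np.int64(19), np.int64(124), np.int64(119)), (np.int64(17), np.int64(99), np.int64(132)), (np.int64(17), np.int64(100), np.int64(133)), (np.int64(17), np.int64(100), np.int64(132)), (np.int64(17), np.int64(99), np.int64(131)), (np.int64(17), np.int64(100), np.int64(130))]
```

```bash
cat > meas.py <<'E'
from h import *
def cam(d): return {k:d[k] for k in("mtx","D","rvec","tvec")}
def find(im,lo=60,face="spot"):
    hsv=cv2.cvtColor(cv2.GaussianBlur(im,(3,3),0),cv2.COLOR_BGR2HSV).astype(int); h,s,v=hsv[...,0],hsv[...,1],hsv[...,2]
    g=biggest((h>60)&(h<95)&(s>80)&(v>30)&(np.arange(384)[:,None]<200))
    gm=np.zeros(v.shape,np.uint8); cv2.drawContours(gm,[g],-1,1,-1)
    bx,by,bw,bh=cv2.boundingRect(g); e=[]
    for u in range(bx+15,bx+bw-15,4):
        b=np.where(gm[:,u])[0].max(); col=s[b:b+12,u]
        k=4+np.where(col[4:]>114)[0]
        if len(k): e.append((u,b+k.max()+.5))
    m=((s>108)&(h<30)|(v<50))
    m[:int(max(p[1] for p in e))+3]=0; m[200:]=0; m[:,:bx]=0; m[:,bx+bw:]=0
    return np.array(e,float),biggest(m),g
E
python3 - <<'E'
from meas import *
C={}
o=[]
for n in "23":
    d=np.load(f"v{n}.npz"); c=cam(d); e,p,g=find(d["im"])
    E=ray(c,e,.006); k=np.polyfit(E[:,1],E[:,0],1)
    q=cv2.boxPoints(cv2.minAreaRect(p)); Q=ray(c,q,.006)
    print(n,"edge x=%.4f*y+%.4f yaw %.1f"%(k[0],k[1],np.degrees(-np.arctan(k[0]))),np.std(E[:,0]-np.polyval(k,E[:,1])))
    print(" plate",Q[:,:2].round(4).tolist(),np.linalg.norm(np.diff(Q,axis=0),axis=1),"ctr",Q.mean(0))
    for i in range(4):
        w=Q[(i+1)%4]-Q[i]
        if .075<np.linalg.norm(w)<.1: print(" long yaw",np.degrees(np.arctan2(w[0],-w[1]))%180)
    Rm=cv2.Rodrigues(c["rvec"])[0]; ctr=-Rm.T@c["tvec"].ravel(); l,r=e[0],e[-1]
    gx=cv2.approxPolyDP(g,6,True)[:,0]; bl=gx[np.argmin(gx[:,0]-gx[:,1])]; br=gx[np.argmax(gx.sum(1))]
    o.append((ctr,[ray(c,x,0)[0]-ctr for x in (q.mean(0),bl,br)])); print(" strip ends",ray(c,[bl,br],.009).round(4).tolist())
for j in range(3):
    A=np.c_[o[0][1][j],-o[1][1][j]]; t=np.linalg.lstsq(A,o[1][0]-o[0][0],rcond=None)[0]
    print("tri",(o[0][0]+t[0]*o[0][1][j]).round(4),(o[1][0]+t[1]*o[1][1][j]).round(4))
E
```

```text
2 edge x=-0.1734*y+0.6053 yaw 9.8 0.0003826596459424699
 plate [[0.5389, 0.155], [0.5671, 0.0687], [0.5063, 0.0443], [0.4763, 0.1348]] [0.09074659 0.06552396 0.0953271 ] ctr [0.52218669 0.10069008 0.006     ]
 long yaw 18.115168581295144
 long yaw 18.33820954477946
 strip ends [[0.572, 0.2199, 0.009], [0.6059, 0.0296, 0.009]]
3 edge x=-0.1719*y+0.6051 yaw 9.8 0.0003058193987986464
 plate [[0.5396, 0.1554], [0.5669, 0.0688], [0.5051, 0.0481], [0.4754, 0.1388]] [0.09076504 0.06514035 0.09536881] ctr [0.52175191 0.1027765  0.006     ]
 long yaw 17.527309811838144
 long yaw 18.158522323703977
 strip ends [[0.5725, 0.2217, 0.009], [0.6066, 0.0299, 0.009]]
tri [0.5232 0.1018 0.0136] [0.5234 0.1018 0.0136]
tri [0.5714 0.2184 0.0161] [0.5724 0.2187 0.0162]
tri [0.6057 0.0298 0.0099] [0.6065 0.03   0.0099]
```

```bash
python3 -m crank '{"translation":[[-10,-30,0],[-5,-30,0],[0,0,48],[0,0,48],[0,0,48],[0,0,48],[0,0,30],[0,0,0]],"roll":[-0.005,0,0,0,0,0,0,0],"fingers":[0,0,0,0,0,0,0,0]}'
python3 -m crank '{"translation":[[0,0,4],[0,0,1.5],[0,0,0],[0,0,0]],"roll":[0,0,0,0],"fingers":[0,0,0,0]}'
python3 - <<'E'
from h import *
s=manip.get_state();print(s["position"],rot(s).as_matrix()[:2,0],s["contact_force"])
E
```

```text
clock: 3.85
position: [0.4568, 0.1116, 0.006]
ee_rot: [-0.0, 0.996, 0.086, -0.005]
contact_force: [-1.2, 0.4, -0.2]
width: -0.0001
gripper_force: 0.0
clock: 4.25
position: [0.462, 0.1112, 0.0051]
ee_rot: [0.0, 0.996, 0.085, 0.002]
contact_force: [-0.2, -0.1, 0.4]
width: 0.0001
gripper_force: 0.0
[0.46201647 0.11123393 0.00512741] [0.98560387 0.16904415] [-0.20346736 -0.13377765  0.35192323]
```

```bash
python3 -m crank '{"translation":[[0,0,2],[0,0,1],[0,0,0],[0,0,0]],"roll":[0,0,0,0],"fingers":[0,0,0,0]}'
python3 - <<'E'
from h import *
s=manip.get_state();print(s["position"],rot(s).as_matrix()[:2,0],s["contact_force"])
E
python3 -m crank '{"translation":[[0,0,0.7],[0,0,0],[0,0,0]],"roll":[0,0,0],"fingers":[0,0,0]}'
```

```text
clock: 4.65
position: [0.4609, 0.111, 0.0008]
ee_rot: [0.0, 0.996, 0.085, -0.0]
contact_force: [-0.5, 0.1, -0.4]
width: -0.0005
gripper_force: 0.0
[0.46087972 0.11102101 0.00076937] [0.98564256 0.16884528] [-0.53304209  0.08305566 -0.37999707]
clock: 4.95
position: [0.461, 0.111, 0.0001]
ee_rot: [0.0, 0.996, 0.085, 0.0]
contact_force: [-0.2, -0.0, 1.1]
width: 0.0001
gripper_force: 0.3
```

```bash
python3 -m crank '{"translation":[[0,0,-0.6],[4,0,0],[4,0,0],[4,0,0],[3,0,0],[3,0,0],[3,0,0],[0,0,0]],"roll":[0,0,0,0,0,0,0,0],"fingers":[0,0,0,0,0,0,0,0]}'
python3 - <<'E'
from h import *
s=manip.get_state();im=get_image("wrist");np.savez("v4.npz",im=im,**camera_info("wrist"));cv2.imwrite("pics/w4.png",im)
print(s["position"],s["contact_force"])
E
```

```text
clock: 5.75
position: [0.4827, 0.1147, 0.0007]
ee_rot: [0.0, 0.996, 0.085, 0.001]
contact_force: [0.2, -0.9, -1.3]
width: -0.0001
gripper_force: 0.4
[0.48269123 0.11473627 0.00065889] [ 0.19018874 -0.85513795 -1.25412342]
```

View pics/w4.png

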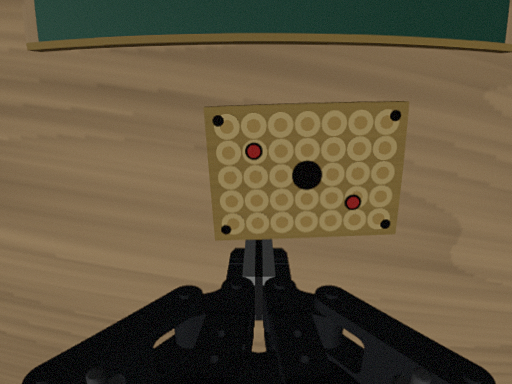

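The fingertip touches the plate's trailing edge at (258,240). The lead corners are at (206,108) and (408,101), and the strip runs along row 41.

```bash
cat >> meas.py <<'E'
def near(n):
    """corners of the plate lying flat, and board edge, in tool frame (x=u, y) mm relative to TCP"""
    s=manip.get_state();im=get_image("wrist");c=camera_info("wrist")
    np.savez(n,im=im,**c)
    return s,im,c
def corners(im,c,s):
    hsv=cv2.cvtColor(cv2.GaussianBlur(im,(3,3),0),cv2.COLOR_BGR2HSV).astype(int);h,S,v=hsv[...,0],hsv[...,1],hsv[...,2]
    e,p,_=find(im)
    m=((S>106)&(h<30)|(v<50)|(h<8)|(h>170)); m[:int(e[:,1].max())+4]=0; m[238:]=0
    p=biggest(m); hull=cv2.convexHull(p)[:,0].astype(float)
    H=ray(c,hull,.006); E=ray(c,e,.006); M=rot(s).as_matrix(); f=lambda X:((X-s["position"])@M)[:,:2]*1000
    return f(H),f(E)
def rep(H,E):
    k=np.polyfit(E[:,1],E[:,0],1); r=cv2.minAreaRect(H.astype(np.float32)); b=cv2.boxPoints(r); b=b[np.argsort(-b[:,0])]
    a=b[:2][np.argsort(b[:2,1])]; t=b[2:][np.argsort(b[2:,1])]
    print("lead",a.round(1).tolist(),"trail",t.round(1).tolist(),"size",np.round(r[1],1))
    print("edge at lead corners",np.polyval(k,a[:,1]).round(1),"gaps",(np.polyval(k,a[:,1])-a[:,0]).round(1))
E
python3 - <<'E'
from meas import *
d=np.load("v4.npz");s=manip.get_state();rep(*corners(d["im"],cam(d),s))
E
```

```text
lead [[76.0999984741211, -23.200000762939453], [79.30000305175781, 67.30000305175781]] trail [[11.399999618530273, -21.0], [14.600000381469727, 69.5]] size [90.5 64.7]
edge at lead corners [101.2 101.3] gaps [25. 22.]
```

```bash
python3 -m crank '{"translation":[[2.5,0,0],[0,0,0],[-6,0,0],[0,12,0],[0,11,0],[4,0,0],[4,0,0],[4,0,0]],"roll":[0,0,0,0,0,0,0,0],"fingers":[0,0,0,0,0,0,0,0]}'
python3 -m crank '{"translation":[[4,0,0],[4,0,0],[3,0,0],[0,0,0]],"roll":[0,0,0,0],"fingers":[0,0,0,0]}'
python3 - <<'E'
from meas import *
s,im,c=near("v5.npz");print(s["position"],s["contact_force"]);rep(*corners(im,c,s))
E
```

```text
clock: 6.6
position: [0.4922, 0.093, 0.0005]
ee_rot: [0.0, 0.996, 0.085, -0.002]
contact_force: [-5.6, -1.0, 4.8]
width: 0.0002
gripper_force: 2.7
clock: 7.0
position: [0.5052, 0.0956, 0.0005]
ee_rot: [-0.0, 0.996, 0.085, 0.0]
contact_force: [-1.5, -0.8, -0.7]
width: 0.0002
gripper_force: 0.8
[0.50515196 0.09560585 0.00050695] [-1.5119272  -0.79578037 -0.71003856]
lead [[76.80000305175781, -45.20000076293945], [76.9000015258789, 45.20000076293945]] trail [[13.399999618530273, -45.099998474121094], [13.600000381469727, 45.29999923706055]] size [90.4 63.4]
edge at lead corners [82.8 82.9] gaps [6.1 6. ]
```

```bash
python3 -m crank '{"translation":[[3,0,0],[2,0,0],[1,0,0],[0,0,0],[0,0,0]],"roll":[0,0,0,0,0],"fingers":[0,0,0,0,0]}'
python3 -m crank '{"translation":[[1,0,0],[0,0,0],[0,0,0]],"roll":[0,0,0],"fingers":[0,0,0]}'
python3 -m crank '{"translation":[[1,0,0],[0,0,0],[0,0,0]],"roll":[0,0,0],"fingers":[0,0,0]}'
python3 - <<'E'
from meas import *
s,im,c=near("v6.npz");print(s["position"],s["contact_force"]);rep(*corners(im,c,s))
E
```

```text
clock: 7.55
position: [0.5116, 0.0963, 0.0009]
ee_rot: [0.0, 0.996, 0.085, 0.001]
contact_force: [-0.6, -0.0, -0.4]
width: -0.0
gripper_force: 0.1
clock: 7.85
position: [0.5116, 0.0963, 0.0008]
ee_rot: [0.0, 0.996, 0.085, 0.0]
contact_force: [-1.9, -0.1, 0.2]
width: 0.0002
gripper_force: 0.8
clock: 8.15
position: [0.5117, 0.0964, 0.0007]
ee_rot: [0.0, 0.996, 0.085, -0.001]
contact_force: [-4.4, -1.8, 3.7]
width: 0.0002
gripper_force: 2.3
[0.51167495 0.09643077 0.0006534 ] [-4.44375021 -1.82279554  3.66409999]
lead [[72.80000305175781, -45.29999923706055], [72.80000305175781, 45.099998474121094]] trail [[13.399999618530273, -45.29999923706055], [13.399999618530273, 45.099998474121094]] size [90.4 59.4]
edge at lead corners [75.6 75.5] gaps [2.8 2.7]
```

```bash
python3 -m crank '{"translation":[[2,0,0],[0,0,0],[0,0,0]],"roll":[0,0,0],"fingers":[0,0,0]}'
python3 -m crank '{"translation":[[0.5,0,-1],[0,0,-1],[0,0,-1],[0,0,-1],[0,0,0]],"roll":[0,0,0,0,0],"fingers":[0,0,0,0,0]}'
python3 - <<'E'
from meas import *
s,im,c=near("v7.npz");print(s["position"],s["contact_force"]);cv2.imwrite("pics/w7.png",im)
E
```

```text
clock: 8.5
position: [0.5117, 0.0965, 0.0004]
ee_rot: [0.0, 0.996, 0.085, -0.003]
contact_force: [-7.1, -1.7, 6.8]
width: 0.0004
gripper_force: 4.0
clock: 9.0
position: [0.5118, 0.0968, 0.0035]
ee_rot: [0.0, 0.996, 0.085, -0.003]
contact_force: [-6.3, -0.9, -1.0]
width: 0.0005
gripper_force: 3.1
[0.51183039 0.09676665 0.00346701] [-6.29353114 -0.94136192 -0.97078956]
```

View pics/w7.png

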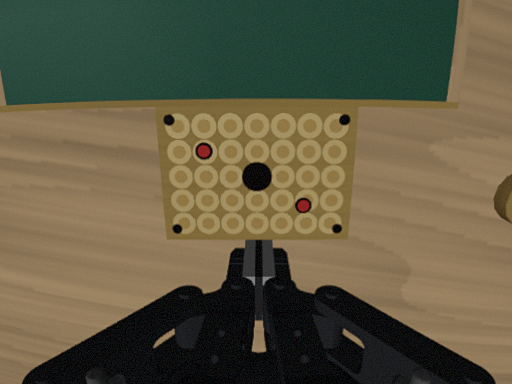

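The plate sits square against the strip. Its near edge looks as wide as before (181 px) although the camera has risen 3 mm, and the tool feels -1 N in z, so the edge is rising with the finger.

```bash
python3 -m crank '{"translation":[[1,0,-1],[0.5,0,-1.5],[0,0,-1.5],[0,0,-1.5],[0,0,-1.5],[0,0,0]],"roll":[0,0,0,0,0,0],"fingers":[0,0,0,0,0,0]}'
python3 - <<'E'
from meas import *
s,im,c=near("v8.npz");print(s["position"],s["contact_force"]);cv2.imwrite("pics/w8.png",im)
E
```

```text
clock: 9.65
position: [0.5124, 0.0969, 0.0104]
ee_rot: [0.0, 0.996, 0.085, -0.004]
contact_force: [-7.5, -2.0, 0.1]
width: 0.0
gripper_force: 3.7
[0.5124106  0.09689822 0.01038505] [-7.54315577 -2.01515597  0.14887138]
```

View pics/w8.png

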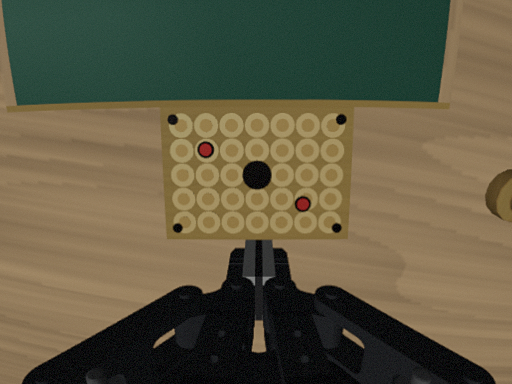

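The near edge is still 181 px wide while the far edge has shrunk to 192 px, so the plate is tipping with the finger. I continue along the arc.

```bash
python3 -m crank '{"translation":[[0.5,0,-2],[0.5,0,-2],[0.5,0,-2],[0.5,0,-2],[0.5,0,-2],[0,0,0]],"roll":[0,0,0,0,0,0],"fingers":[0,0,0,0,0,0]}'
python3 -m crank '{"translation":[[0.5,0,-2],[0.5,0,-2],[0.7,0,-2],[0.8,0,-2],[0.9,0,-2],[0,0,0]],"roll":[0,0,0,0,0,0],"fingers":[0,0,0,0,0,0]}'
python3 - <<'E'
from meas import *
s,im,c=near("v9.npz");print(s["position"],s["contact_force"]);cv2.imwrite("pics/w9.png",im)
E
```

```text
clock: 10.3
position: [0.5145, 0.0973, 0.0205]
ee_rot: [0.0, 0.996, 0.085, -0.005]
contact_force: [-7.6, -3.1, 0.9]
width: -0.0004
gripper_force: 4.2
clock: 10.9
position: [0.5185, 0.098, 0.0308]
ee_rot: [0.0, 0.996, 0.085, -0.004]
contact_force: [-8.3, -2.7, 2.6]
width: 0.0004
gripper_force: 4.3
[0.5184517  0.09795923 0.03084699] [-8.29143292 -2.67570209  2.59332598]
```

View pics/w9.png

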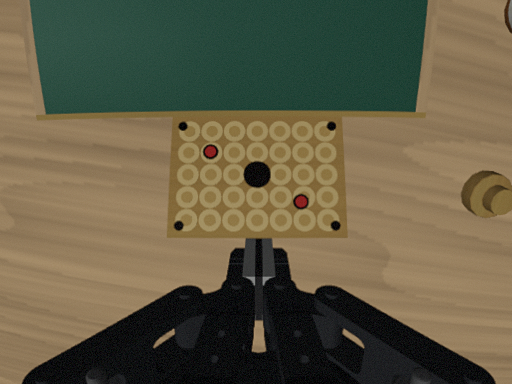

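The far edge is now 170 px wide and the near edge 180 px: the plate stands about 30° and is still on the tip.

```bash
python3 -m crank '{"translation":[[0.9,0,-2],[1.0,0,-2],[1.1,0,-2],[1.3,0,-2],[1.4,0,-2],[0,0,0]],"roll":[0,0,0,0,0,0],"fingers":[0,0,0,0,0,0]}'
python3 -m crank '{"translation":[[1.5,0,-2],[1.7,0,-2],[1.9,0,-2],[2.1,0,-2],[2,0,-1.6],[0,0,0]],"roll":[0,0,0,0,0,0],"fingers":[0,0,0,0,0,0]}'
python3 - <<'E'
from meas import *
s,im,c=near("v10.npz");print(s["position"],s["contact_force"]);cv2.imwrite("pics/w10.png",im)
E
```

```text
clock: 11.55
position: [0.5258, 0.0992, 0.0414]
ee_rot: [-0.0, 0.996, 0.085, -0.002]
contact_force: [-6.7, -1.5, 4.2]
width: 0.0002
gripper_force: 3.8
clock: 12.15
position: [0.5364, 0.101, 0.0516]
ee_rot: [-0.0, 0.996, 0.085, -0.001]
contact_force: [-6.0, -0.5, 5.5]
width: -0.0002
gripper_force: 3.6
[0.53642085 0.10099046 0.0515927 ] [-5.96962989 -0.49176976  5.54519758]
```

View pics/w10.png

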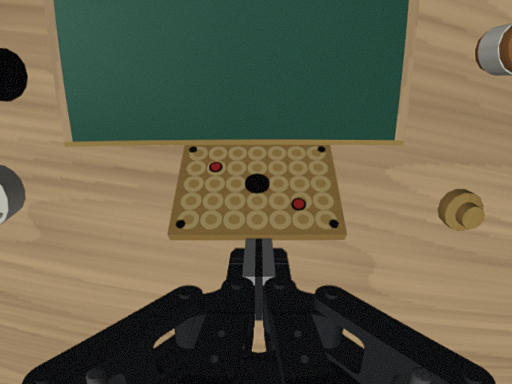

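The far edge is foreshortened to row 145 and the near edge is at row 235, so the plate is near 57°. The tip sits just below the near edge, so I now push mostly forward.

```bash
python3 -m crank '{"translation":[[2,0,-1],[2,0,-1],[2,0,-1],[2,0,-0.5],[2,0,-0.5],[0,0,0]],"roll":[0,0,0,0,0,0],"fingers":[0,0,0,0,0,0]}'
python3 -m crank '{"translation":[[2,0,-0.5],[2,0,-0.5],[2,0,0],[2,0,0],[2,0,0],[0,0,0]],"roll":[0,0,0,0,0,0],"fingers":[0,0,0,0,0,0]}'
python3 - <<'E'
from meas import *
s,im,c=near("v11.npz");print(s["position"],s["contact_force"]);cv2.imwrite("pics/w11.png",im)
E
```

```text
clock: 12.8
position: [0.5454, 0.1026, 0.0567]
ee_rot: [-0.0, 0.996, 0.085, -0.001]
contact_force: [-9.0, -0.7, 14.4]
width: -0.0001
gripper_force: 8.5
clock: 13.4
position: [0.5595, 0.1049, 0.0612]
ee_rot: [-0.0, 0.996, 0.085, 0.004]
contact_force: [-8.1, 0.1, 28.2]
width: -0.0002
gripper_force: 12.3
[0.55948938 0.10489474 0.06120612] [-8.0600157   0.11786136 28.18414287]
```

View pics/w11.png

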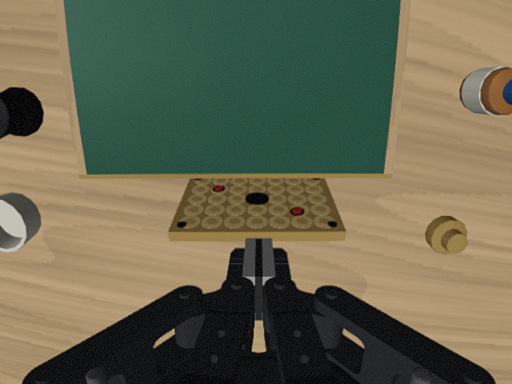

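The plate is steep, with its upper edge at row 236 on the tip. The 28 N of upward force means the tip is pressing along the plate, so I raise the finger to relieve it.

```bash
python3 -m crank '{"translation":[[0,0,-1],[0,0,-1],[0,0,0]],"roll":[0,0,0],"fingers":[0,0,0]}'
python3 -m crank '{"translation":[[1.5,0,-0.7],[1.5,0,-0.5],[0,0,0]],"roll":[0,0,0],"fingers":[0,0,0]}'
python3 -m crank '{"translation":[[1.5,0,-0.3],[1.5,0,-0.2],[0,0,0]],"roll":[0,0,0],"fingers":[0,0,0]}'
```

```text
clock: 13.75
position: [0.5595, 0.1049, 0.0615]
ee_rot: [-0.0, 0.996, 0.085, 0.004]
contact_force: [-4.6, 0.2, 17.3]
width: 0.0001
gripper_force: 7.6
clock: 14.05
position: [0.5631, 0.1055, 0.0623]
ee_rot: [-0.0, 0.996, 0.085, 0.004]
contact_force: [-2.0, 0.5, 13.4]
width: 0.0001
gripper_force: 5.6
clock: 14.35
position: [0.5666, 0.1061, 0.0627]
ee_rot: [-0.0, 0.996, 0.085, 0.005]
contact_force: [-2.3, 0.6, 11.8]
width: 0.0004
gripper_force: 4.7
```

```bash
python3 -m crank '{"translation":[[1.5,0,-0.5],[1.5,0,-0.3],[0,0,0]],"roll":[0,0,0],"fingers":[0,0,0]}'
python3 -m crank '{"translation":[[1.5,0,0],[1.5,0,0],[0,0,0]],"roll":[0,0,0],"fingers":[0,0,0]}'
python3 - <<'E'
from meas import *
s,im,c=near("v12.npz");print(s["position"],s["contact_force"]);cv2.imwrite("pics/w12.png",im);cv2.imwrite("pics/s12.png",get_image("scene"))
E
```

```text
clock: 14.65
position: [0.5687, 0.1063, 0.0621]
ee_rot: [-0.0, 0.996, 0.085, 0.003]
contact_force: [-0.7, -0.2, -0.2]
width: 0.0004
gripper_force: 0.0
clock: 14.95
position: [0.5689, 0.1063, 0.0604]
ee_rot: [-0.0, 0.996, 0.085, 0.0]
contact_force: [-0.3, 0.5, -0.9]
width: -0.0002
gripper_force: 0.0
[0.56894965 0.10625362 0.06040142] [-0.28375341  0.5050081  -0.89334576]
```

View pics/w12.png

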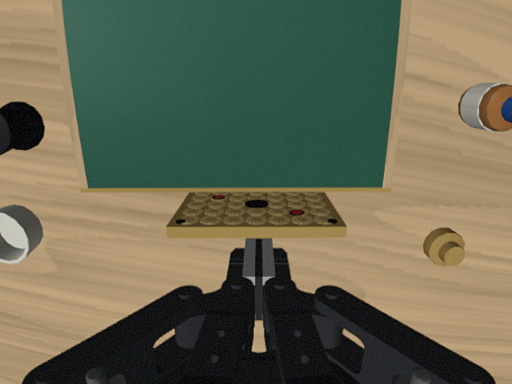

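The plate stands almost upright at rows 192–237 and the contact force is zero. The tip has dropped behind the near face, so I lower it slightly and push it past upright.

```bash
python3 -m crank '{"translation":[[0,0,2],[0,0,2],[2,0,0],[2,0,0],[2,0,0],[0,0,0]],"roll":[0,0,0,0,0,0],"fingers":[0,0,0,0,0,0]}'
python3 -m crank '{"translation":[[2,0,0],[2,0,0],[2,0,0],[0,0,0]],"roll":[0,0,0,0],"fingers":[0,0,0,0]}'
python3 - <<'E'
from meas import *
s,im,c=near("v13.npz");print(s["position"],s["contact_force"])
hsv=cv2.cvtColor(im,cv2.COLOR_BGR2HSV);print([tuple(map(int,x)) for x in hsv[20:240:10,230]])
E
```

```text
clock: 15.65
position: [0.5751, 0.1073, 0.0569]
ee_rot: [0.0, 0.996, 0.085, 0.0]
contact_force: [0.2, -0.1, 1.3]
width: -0.0004
gripper_force: 0.0
clock: 16.05
position: [0.581, 0.1083, 0.0569]
ee_rot: [0.0, 0.996, 0.085, 0.0]
contact_force: [1.2, 0.1, 0.0]
width: -0.0003
gripper_force: 0.0
[0.58101395 0.10828799 0.05687804] [1.16186936 0.0579395  0.03955103]
[(79, 115, 95), (79, 111, 94), (79, 119, 92), (79, 119, 88), (80, 112, 89), (80, 127, 88), (80, 112, 91), (81, 134, 84), (78, 109, 91), (78, 120, 89), (80, 126, 87), (79, 127, 84), (80, 119, 88), (80, 122, 86), (79, 128, 82), (80, 125, 88), (80, 134, 82), (80, 121, 84), (80, 123, 83), (21, 139, 149), (21, 124, 144), (21, 114, 164)]
```

```bash
python3 -m crank '{"translation":[[2,0,0],[2,0,0],[2,0,0],[2,0,0],[0,0,0],[0,0,0],[0,0,0]],"roll":[0,0,0,0,0,0,0],"fingers":[0,0,0,0,0,0,0]}'
python3 - <<'E'
from meas import *
s,im,c=near("v14.npz");print(s["position"],s["contact_force"]);cv2.imwrite("pics/w14.png",im)
E
```

```text
clock: 16.8
position: [0.5882, 0.1096, 0.0568]
ee_rot: [0.0, 0.996, 0.085, -0.0]
contact_force: [-0.1, 0.4, 0.4]
width: -0.0001
gripper_force: 0.0
[0.58822765 0.10956494 0.05675758] [-0.08896933  0.38419031  0.36280203]
```

View pics/w14.png

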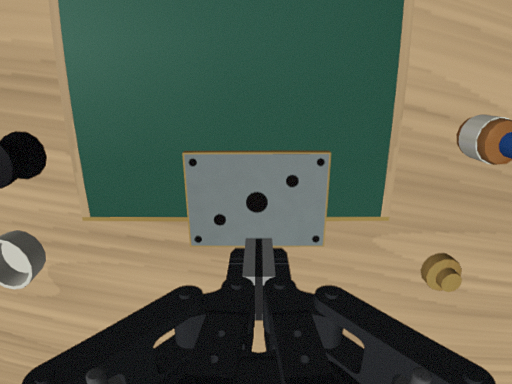

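The plate has fallen over grey face up: corners (183,152), (330,152), (325,247), (191,247), with the board front at row 217. That makes more pictures viewed than the 10 allowed, so from here I use numbers only.

Run:
```python
from meas import *
d=np.load("v14.npz");c=cam(d);s=manip.get_state();M=rot(s).as_matrix()
f=lambda q,z:(((ray(c,q,z)-s["position"])@M)[:,:2]*1000).round(1).tolist()
print("plate",f([(183,152),(330,152),(325,246),(191,246)],.015),"edge",f([(82,219),(389,218),(257,219)],.009))
```

```text
plate [[46.7, -44.6], [46.7, 44.3], [-16.9, 45.7], [-16.9, -44.1]] edge [[-0.4, -120.3], [0.7, 89.5], [0.2, 0.1]]
```

```bash
python3 -m crank '{"translation":[[-20,0,0],[-18,0,0],[0,0,15],[0,0,15],[0,0,15],[0,0,0],[0,0,0],[0,0,0]],"roll":[0,0,0,0,0,0,0,0],"fingers":[0,0,0,0,0,0,0,0]}'
python3 - <<'E'
from meas import *
s=manip.get_state();print(s["position"],s["contact_force"])
E
```

```text
clock: 17.65
position: [0.5516, 0.1032, 0.0125]
ee_rot: [0.0, 0.996, 0.085, 0.001]
contact_force: [0.7, -0.7, 0.0]
width: -0.0
gripper_force: 0.0
[0.55157309 0.10320588 0.01252794] [ 0.72599496 -0.74559961  0.02631236]
```

```bash
python3 -m crank '{"translation":[[3,0,0.7],[4,0,0],[4,0,0],[4,0,0],[4,0,0],[0,0,0]],"roll":[0,0,0,0,0,0],"fingers":[0,0,0,0,0,0]}'
python3 -m crank '{"translation":[[4,0,0],[4,0,0],[4,0,0],[4,0,0],[4,0,0],[3,0,0],[0,0,0],[0,0,0]],"roll":[0,0,0,0,0,0,0,0],"fingers":[0,0,0,0,0,0,0,0]}'
cat >> meas.py <<'E'
def grey(im,c,s):
    hsv=cv2.cvtColor(cv2.GaussianBlur(im,(3,3),0),cv2.COLOR_BGR2HSV).astype(int);h,S,v=hsv[...,0],hsv[...,1],hsv[...,2]
    m=(S<60)&(v>90); m[:,:120]=0; m[:,400:]=0; m[238:]=0
    M=rot(s).as_matrix();f=lambda X:((X-s["position"])@M)[:,:2]*1000
    p=biggest(m);b=cv2.boxPoints(cv2.minAreaRect(p));print("px",b.round().tolist());print("plate",f(ray(c,b,.015)).round(1).tolist())
    g=(h>60)&(h<95)&(S>80); bot=[(u,np.where(g[:,u])[0].max()) for u in (110,130,150,160,360,370)if g[:,u].any()]
    print("rubber front px",bot,f(ray(c,bot,.009)).round(1).tolist())
E
python3 - <<'E'
from meas import *
s,im,c=near("v15.npz");print(s["position"],s["contact_force"]);grey(im,c,s)
E
```

```text
clock: 18.25
position: [0.569, 0.1063, 0.0111]
ee_rot: [0.0, 0.996, 0.085, -0.001]
contact_force: [-3.0, 0.3, 3.0]
width: -0.0
gripper_force: 1.6
clock: 19.05
position: [0.5934, 0.1104, 0.0111]
ee_rot: [-0.0, 0.996, 0.085, 0.001]
contact_force: [-0.7, -0.2, 0.0]
width: 0.0001
gripper_force: 0.2
[0.59344777 0.11040817 0.01113194] [-0.7123769  -0.16280384  0.04635029]
px [[153.0, 107.0], [353.0, 107.0], [353.0, 236.0], [153.0, 236.0]]
plate [[75.6, -45.3], [75.6, 42.5], [13.1, 48.4], [13.1, -51.8]]
rubber front px [(110, np.int64(257)), (130, np.int64(257)), (150, np.int64(257)), (160, np.int64(257)), (360, np.int64(257)), (370, np.int64(257))] [[-2.9, -79.6], [-2.7, -68.3], [-2.5, -57.2], [-2.4, -51.7], [-2.4, 55.6], [-2.5, 61.1]]
```

```bash
python3 -m crank '{"translation":[[-10,0,0],[-20,0,-5],[-10,0,-40],[0,0,-45],[-20,0,-45],[-30,0,-40],[-30,0,0],[0,0,0]],"roll":[0,0,0,0,0,0,0,0],"fingers":[0,0,0,0,0,0,0,0]}'
python3 -m crank '{"translation":[[0,0,0],[0,0,0],[0,0,0]],"roll":[0,0,0],"fingers":[0,0,0]}'
python3 - <<'E'
from meas import *
s,im,c=near("v16.npz");print(s["position"],s["contact_force"]);grey(im,c,s)
t=get_image("top");ct=camera_info("top");b=np.load  # compare bystanders with start
t0=cv2.imread("pics/top0.png")
for k,(u,v) in dict(pot=(154,225),loupe=(160,186),oil=(308,152),nut=(315,203)).items(): print(k,cv2.absdiff(t,t0)[v-14:v+14,u-14:u+14].mean().round(2))
E
```

```text
clock: 19.9
position: [0.4701, 0.0897, 0.1875]
ee_rot: [0.0, 0.996, 0.085, 0.0]
contact_force: [0.0, 0.5, 0.2]
width: -0.0003
gripper_force: 0.0
clock: 20.2
position: [0.4746, 0.09, 0.1854]
ee_rot: [0.0, 0.996, 0.085, -0.0]
contact_force: [-0.3, -0.1, 0.1]
width: -0.0001
gripper_force: 0.0
[0.47464613 0.09002494 0.18543681] [-0.27031816 -0.09625977  0.11276483]
px [[265.0, 15.0], [267.0, 15.0], [267.0, 17.0], [265.0, 17.0]]
plate [[149.6, 7.1], [149.6, 8.9], [147.8, 8.9], [147.8, 7.1]]
rubber front px [(110, np.int64(357)), (130, np.int64(329)), (150, np.int64(374)), (160, np.int64(383)), (360, np.int64(349))] [[-267.7, -207.0], [-215.1, -169.1], [-297.6, -153.6], [-315.4, -141.4], [-248.9, 139.5]]
pot 29.97
loupe 31.82
oil 3.46
nut 6.38
```

Run:
```python
from meas import *
def cc(m,lo,hi):
    n,_,st,ce=cv2.connectedComponentsWithStats(m.astype(np.uint8)); return [(ce[i],st[i,4]) for i in range(1,n) if lo<st[i,4]<hi]
for n in ("v2","v16"):
    d=np.load(n+".npz");im=d["im"];c=cam(d);hsv=cv2.cvtColor(im,cv2.COLOR_BGR2HSV).astype(int);h,S,v=[cv2.GaussianBlur(hsv[...,i].astype(np.float32),(3,3),0) for i in range(3)]
    up=np.arange(384)[:,None]<200
    for nm,m in dict(white=(S<60)&(v>80)&up,dark=(v<35)&up,blue=(h>105)&(h<130)&(S>100)&up).items():
        for p,a in cc(m,40,60000): print(n,nm,p.round(),a,ray(c,p,.01).round(3)[0])
d=np.load("v16.npz");im=d["im"];hsv=cv2.cvtColor(im,cv2.COLOR_BGR2HSV);print([tuple(map(int,x)) for x in hsv[0:90:6,240]])
```

```text
v2 white [420.   6.] 111 [ 0.663 -0.015  0.01 ]
v2 white [134.  86.] 951 [0.526 0.284 0.01 ]
v2 dark [146.  13.] 841 [0.604 0.276 0.01 ]
v2 dark [291. 115.] 77 [0.522 0.102 0.01 ]
v16 white [257.  16.] 2941 [0.622 0.115 0.01 ]
v16 white [404.   4.] 77 [ 0.66  -0.019  0.01 ]
v16 white [77. 93.] 1025 [0.525 0.284 0.01 ]
v16 dark [88. 12.] 1061 [0.603 0.276 0.01 ]
v16 dark [256.   2.] 48 [0.634 0.118 0.01 ]
v16 dark [230.  12.] 46 [0.622 0.141 0.01 ]
[(98, 23, 87), (94, 24, 85), (96, 30, 86), (100, 26, 87), (93, 26, 88), (102, 29, 89), (69, 88, 55), (80, 121, 57), (78, 106, 60), (21, 145, 107), (17, 99, 124), (18, 101, 114), (18, 98, 125), (17, 102, 130), (16, 102, 122)]
```

```bash
python3 -c "
from rig import manip
print(manip.sign_off())"
```

```text
the job is handed in; nothing more can be done
None
```

The plate was flipped and now lies spotted face down, wholly on the board about 16 mm in from its front edge; the hand is clear, the pot, loupe, oil bottle and nut show no sign of having moved (nut not re-measured), and it is handed in at about 20 s, though I viewed 12 pictures against the limit of 10.

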